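Set out the labeller's change parts

TASK

Set out the change parts of the bottle labeller from their grey carrier: unstack the bell, the spacer ring and the reel flange, and pull the snugly held sensor probe out of its cutout. Put the flange flat in the round dish, the ring over the short post down onto its base, the bell upright in the square tray, and the probe standing on its foot in the deep cup. Set each down without dropping it, let go of everything, and do not tip or push the two bottles.

Things in the scene. Friction and masses are not known exactly. Their poses are not given: they have to be found in the camera images.
- bell: Bottle-neck centring bell, white plastic, 60 g, top of the stack on the grey carrier. A round foot 50 mm across and 8 mm thick, tapering by 14 mm height to a straight neck 32 mm across that ends 48 mm above the underside: grip the neck. Origin: centre of the underside, z up. It rests freely on the spacer ring, centred.
- spacer: Spacer ring, dark steel, 150 g, 60 mm outside diameter, 32 mm bore, 30 mm high, second in the stack, lying freely on the flange's boss. Origin: centre of the underside, z up along the bore. Grip across the outside.
- flange: Label-reel flange, aluminium, 250 g, bottom of the stack, lying freely on the carrier's deck (a fixed grey slab 120 x 180 mm, 12 mm high). A disc 90 mm across and 8 mm thick with a solid round boss 46 mm across rising from it to 44 mm above the underside: grip the boss. Origin: centre of the disc's underside, z up.
- probe: Sensor probe, 120 g, upright in a tower on the carrier, 95 mm from the stack's axis. Steel body 20 mm across, 60 mm long; above it a black head 26 mm across to 95 mm above the foot (thin stub to 101): grip the head. Origin: centre of foot, z up. Foot on the deck; tower 56 mm wide, top 35 mm above the foot. Sprung lips hold it: pull straight up with small wiggles, about 5 N, free after 35 mm.
- dish: Fixed grey round dish, place of the flange: 120 mm outside, 110 mm inside, floor 4 mm above the table, rim 10 mm above the table. Origin: centre of its underside, on the table.
- post: Place of the spacer ring: fixed grey square base 84 x 84 mm, its top 6 mm above the table, with a steel post 14 mm across in the middle whose top is 30 mm above the table. Origin: centre of the base's underside, on the table.
- tray: Place of the bell: fixed grey square tray, 80 mm outside, 72 mm inside, floor 4 mm and rim 12 mm above the table. Origin: centre of its underside, on the table.
- cup: Place of the probe: fixed grey round cup, 46 mm outside, 38 mm inside, floor 5 mm and rim 45 mm above the table. Origin: centre of its underside, on the table.
- bottle_a: Empty amber glass bottle with a paper band, 61 mm across, 230 mm tall, standing to the left of the places. A bystander: leave it alone. Origin: centre of its underside.
- bottle_b: A second bottle just like it, beside it. A bystander: leave it alone. Origin: centre of its underside.
Mind the look-alikes: they are no part of the job. Leave any purple look-alike of the flange alone.

How it is judged:
By the outcome, as a careful person would: the job done as asked, in the order asked, and still so for the second after the job is handed in, with the robot touching nothing.
It also fails if it takes over 136 s, if anything falls off the work surface, if the arm or the gripper's body presses on something with over 40 N, if the wrist force passes 120 N, or if a joint passes its speed limit or range.

ROBOT

A 6-joint arm with a two-finger parallel gripper is mounted at the origin on the work surface. World frame = base frame: x ahead of the robot, y to its left, z up, the work surface at z = 0. Lengths are in mm, angles in rad, forces in N, time in s.
With the tool pointing down it reaches from about 350 to 775 mm from the base axis. Payload 7.3 kg.
Tool frame: the origin (TCP) lies at the very end of the fingers, on their centre line; the grasp point (between the pads) lies 19 mm behind it; z points along the fingers, y is the line along which they close (so a half turn about z gives the same grasp; the last joint's range is limited). The gripper opens to 92 mm and grips with 3 to 60 N. Pads are 19 mm wide; open, the fingers measure 130 mm over their backs; the gripper's body (75 mm by 190 mm) begins 47 mm behind the grasp point.
Start: joints at [1.105, 0.342, 1.524, -0, 1.275, -0.146], TCP at [165.035, 498.409, 188.441] pointing down, gripper open.
Joint ranges: [-2.53, 2.53], [-0.77, 2.02], [0.04, 2.7], [-1, 4.14], [0.28, 2.66], [-3.11, 3.11]. Speed limits (rad/s): [2.57, 2.57, 3.14, 3.14, 3.14, 3.14].

INTERFACE

Orientations are given as [roll, pitch, yaw] about the fixed x, y, z axes, in that order (R = Rz(yaw) Ry(pitch) Rx(roll)).
In Python, from plant import bot gives the robot as it stands.
- The arm moves only by the tool jog_arm, never from a script. Its argument "targets" is a list of rows, each an object with "xyz": the shift along the tool's x, y, z as a fraction of full scale, a list of three; "spin": the turn about the tool's z as a fraction of full scale. In form: [{"xyz": [x, y, z], "spin": spin}, ...]. A call has exactly 10 rows; each row shifts and turns the commanded pose from where the row before left it, along the tool's axes as they then stand; what a row does not reach is not made up. Full scale, the value 1, is 80 mm for a shift and 0.1 rad for a turn. A row lasts 1/8 s, in which the tool goes at most 62.5 mm and 10.7 degrees, less where a joint would pass 70% of its speed; a pose out of reach is approached as far as the arm can. A call with a number of a shift or a turn outside -1 to 1 is refused whole. A call with a gripper value outside its range is refused whole. "gripper" is the opening in per cent of the stroke, from 0 (shut) to 100 (fully open), set as the call begins (left out, the last holds). The fingers move at their own pace and stop on an object; the grip force is fixed at half the most. Time passes only in rows, so rows that do not move let the fingers close, or fill a call up. It gives the time, the measured TCP pose, the force, the opening and the grip force at its end, in the units of the state.
- bot.get_obs(): the state, without advancing time (a new reading comes with each control period).
- bot.capture(name): name is "side" or "top"; returns the picture (480x640x3 uint8, blue, green, red); there is no depth.
- bot.get_calibration(name): a dict with "vfov" (degrees; the focal length in pixels is half the picture's height over the tangent of half this angle, whatever the lens; pixels are square), "cx", "cy" (the principal point, pixels), "eye" and "rotation" of the camera in the world. Camera axes: x right, y down, z forward; pixel columns grow to the right and rows downward; lengths in mm; the calibration is good to about 2 mm. A picture is of the moment at which its call begins. get_calibration takes no time and is no camera call.
- bot.close_job(): hands the job in; it is judged then, once.
The state is a dict: "time": time; "joint_positions": joint angles; "dq": joint speeds; "tau": joint torques, N m; "tool_pos": TCP position; "tcp_rot": TCP orientation; "contact_force": force on the tool from outside, world axes, zero at the start; "moment": the same for the moment, N m; "grip_width": finger opening in mm; "finger_force": force on a finger pad.
Only numpy, scipy, OpenCV 4.12 (cv2) and the standard library are available. Lean on these libraries where they do the work, as an engineer would, in place of code of your own. Each camera call takes 0.05 s, during which the arm holds its last target. There are 200 camera calls.

## Working session

There is one attempt and no reset: what is moved stays moved. The work goes in short steps, Python scripts to look and compute and a tool call to move; the robot and the scene stay as the last step left them, time stands still between calls to the robot, and variables do not carry over. Pictures are saved under pics/ and viewed, at most 14 in all, crops included, and the job is handed in when it is done.

Besides the shell and the picture viewer there is one more tool, called after ">>>" in YAML: its name, and indented under it one key for each argument. jog_arm: Moves the arm, as the interface text tells. Shift numbers are shares of 80 mm and turn numbers shares of 0.1 rad, none past 1 either way. Its arguments: {"type":"object","properties":{"targets":{"type":"array","items":{"type":"object","properties":{"xyz":{"type":"array","items":{"type":"number"}},"spin":{"type":"number"}}}},"gripper":{"type":"number"}},"required":["targets"]}

```bash
mkdir -p pics; ls; python3 - <<'E'
from plant import bot
import cv2
for n in("top","side"):
    c=bot.get_calibration(n); print(n,c)
    cv2.imwrite(f"pics/{n}0.png",bot.capture(n))
o=bot.get_obs()
for k in("time","tool_pos","tcp_rot","contact_force","grip_width"):print(k,o[k])
E
```

```text
pics
top {'vfov': 57.45608914064122, 'cx': 327.44952409425065, 'cy': 244.41689985870676, 'eye': array([ 349.75663179,   28.28547374, 1116.09081735]), 'rotation': array([-2.99442848, -0.02997199, -1.59802125])}
side {'vfov': 45.80219761281523, 'cx': 325.24038999951597, 'cy': 238.85410745835466, 'eye': array([  77.40496274, -718.0961318 ,  951.64277694]), 'rotation': array([-2.36825552,  0.01030895, -0.5053909 ])}
time 0.1
tool_pos [164.8227531  497.99664173 187.81228863]
tcp_rot [-3.14018170e+00 -2.15948310e-04  2.82177778e+00]
contact_force [ 1.06514776 -0.62031434 -0.43057689]
grip_width 91.79141196415189
```

View pics/top0.png

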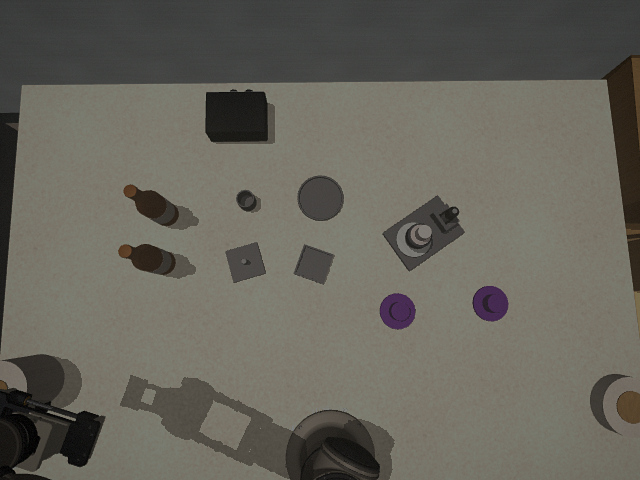

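View pics/side0.png

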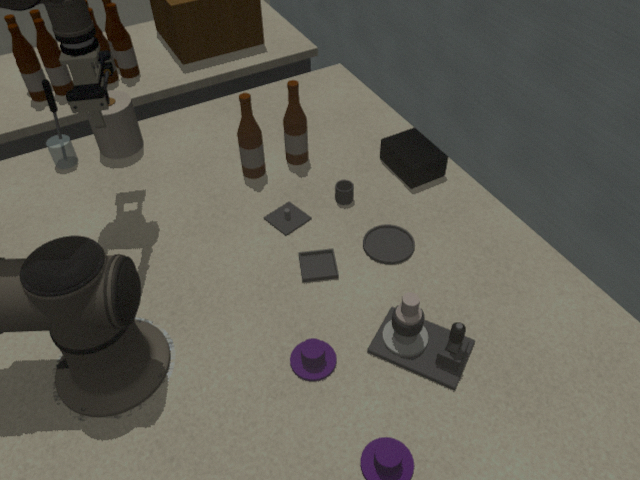

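The top view shows the stack at (415,237) on the grey carrier, with the probe at (450,213). The dish is at (320,198), the post at (245,262), the tray at (314,264), the cup at (246,200), and the bottles at (155,205) and (152,257).

Possible mix-ups:
- **Flange:** the purple flanges at (397,311) and (490,303) look like it. I choose the aluminium one under the white bell on the grey carrier.
- **Tray and post base:** both are square, at (314,264) and (245,262). The post base has the pin.

Next I'll check the choice in a close crop.

```bash
python3 - <<'E'
import cv2,numpy as np
t=cv2.imread("pics/top0.png");s=cv2.imread("pics/side0.png")
def crop(im,x,y,w,h,k):
    c=cv2.resize(im[y:y+h,x:x+w],None,fx=k,fy=k,interpolation=cv2.INTER_CUBIC)
    c=cv2.convertScaleAbs(c,alpha=1.5,beta=15)
    for i in range(0,w,10):
        cv2.line(c,(i*k,0),(i*k,8 if (x+i)%50 else 16),(0,255,255),1)
        if (x+i)%20==0: cv2.putText(c,str(x+i),(i*k,26),0,.35,(0,255,255))
    for i in range(0,h,10):
        cv2.line(c,(0,i*k),(8,i*k),(0,255,255),1)
        if (y+i)%20==0: cv2.putText(c,str(y+i),(10,i*k+4),0,.35,(0,255,255))
    return c
a=crop(t,220,170,130,120,3);b=crop(t,380,190,100,90,4)
c=crop(s,260,170,160,120,3)[:, :480];d=crop(s,360,280,130,110,3)
W=np.zeros((600,800,3),np.uint8)
def put(im,x,y):
    h=min(im.shape[0],600-y);w=min(im.shape[1],800-x);W[y:y+h,x:x+w]=im[:h,:w]
put(a,0,0);put(b,395,0);put(c[:240],0,361);put(d[:239],485,361)
cv2.imwrite("pics/crop1.png",W)
E
```

```text
(no output)
```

View pics/crop1.png

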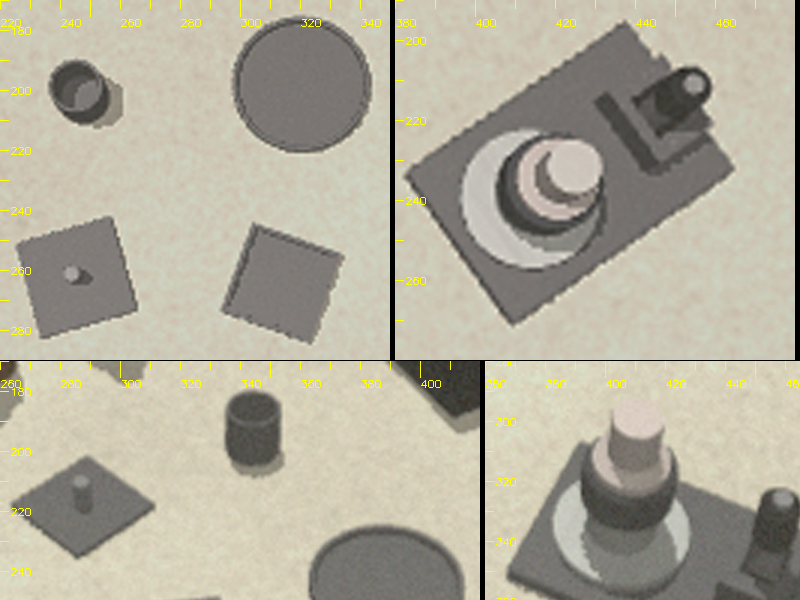

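The crop confirms the choice: a white bell on a dark ring on a light disc with a boss, with no purple parts on the carrier, and the black probe in its tower at (454,212). In the top view the bell top is at (424.5,231.5) and the disc at (414.6,239.7). The cup rim is at (246,199), the dish at (320.7,198), the post base at (245.6,262.4) and the tray at (314.4,264.5).

```bash
cat > h.py <<'E'
from plant import bot
import numpy as np, cv2
from scipy.spatial.transform import Rotation as R
def cam(n):
    c=bot.get_calibration(n); r=R.from_euler('xyz',c['rotation']).as_matrix()
    f=240/np.tan(np.radians(c['vfov'])/2)
    return f,c['cx'],c['cy'],np.array(c['eye']),r
def ray(n,u,v,z):
    f,cx,cy,e,r=cam(n); d=r@np.array([(u-cx)/f,(v-cy)/f,1]); return e+d*(z-e[2])/d[2]
def proj(n,p):
    f,cx,cy,e,r=cam(n); q=r.T@(np.array(p,float)-e); return np.array([f*q[0]/q[2]+cx,f*q[1]/q[2]+cy])
E
python3 - <<'E'
from h import *
np.set_printoptions(precision=1,suppress=True)
for k,u,v,z in [("bell",424.5,231.5,134),("flange",414.6,239.7,20),("carrier",423.6,233.2,12),("stub",454.75,211,113),("cup",246,199.3,45),("dish",320.7,198.3,10),("post",245.6,262.4,6),("ptop",243.7,261,30),("tray",314.4,264.5,12)]:
    p=ray("top",u,v,z); print(k,p,"side px",proj("side",p))
for k,u,v,z in [("bell",411,299.3,134),("cup",344.3,186,45),("post",287.6,218.7,6),("stub",360+(782-485)/3,280+(498-361)/3,113)]: print("S",k,ray("side",u,v,z))
def poly(n,o,k,P,z):return np.array([ray(n,o[0]+x/k,o[1]+y/k,z)[:2] for x,y in P])
for nm,o,k,P,z in [("post",(220,170),3,[(16,243),(112,217),(138,311),(41,338)],6),("tray",(220,170),3,[(256,223),(344,256),(311,344),(222,311)],12),("carr",(380-395/4,190),4,[(627,21),(735,169),(512,325),(404,176)],12)]:
    Q=poly("top",o,k,P,z);e=np.roll(Q,-1,0)-Q
    print(nm,np.linalg.norm(e,axis=1),np.degrees(np.arctan2(e[:,1],e[:,0])))
for i,(n,u,v) in enumerate([("bottle_a",155,205),("bottle_b",152,257)]):pass
print("bottle base", ray("top",172,215,0),ray("top",168,264,0))
o=bot.get_obs();print(R.from_euler('xyz',o['tcp_rot']).as_matrix(),o['joint_positions'])
E
```

```text
bell [ 519.4 -228.6  134. ] side px [412.3 299.6]
flange [ 518.4 -231.7   20. ] side px [407.  337.1]
carrier [ 536.1 -257.9   12. ] side px [421.8 345.6]
stub [ 570.6 -309.1  113. ] side px [460.8 326.8]
cup [626.2 192.3  45. ] side px [345.2 186.9]
dish [634.1   4.9  10. ] side px [389.2 243.7]
post [472.1 199.3   6. ] side px [288.4 218.2]
ptop [473.  200.3  30. ] side px [288.  210.5]
tray [461.9  25.2  12. ] side px [319. 265.]
S bell [ 517.8 -226.9  134. ]
S cup [626.1 196.3  45. ]
S post [469.7 198.6   6. ]
S stub [ 569.4 -305.6  113. ]
post [83.5 83.5 83.7 83.6] [ -75.8 -165.1  104.3   14.8]
tray [79.8 79.5 79.7 79.9] [-112.1  157.9   68.2  -22.1]
carr [118.4 179.2 116.9 180.8] [-147.3  122.9   33.5  -56.6]
bottle base [600.  388.7   0. ] [473.4 395.7   0. ]
[[-0.9  0.3 -0. ]
 [ 0.3  0.9 -0. ]
 [ 0.  -0.  -1. ]] [ 1.1  0.3  1.5  0.   1.3 -0.1]
```

>>> jog_arm:
  targets:
    - {"xyz": [0, 0, 0], "spin": 1}
    - {"xyz": [0, 0, 0], "spin": 1}
    - {"xyz": [0, 0, 0], "spin": 1}
    - {"xyz": [0, 0, 0], "spin": 1}
    - {"xyz": [0, 0, 0], "spin": 1}
    - {"xyz": [0, 0, 0], "spin": 1}
    - {"xyz": [0, 0, 0], "spin": 0.7}
    - {"xyz": [0, 0, 0], "spin": 0}
    - {"xyz": [0, 0, 0], "spin": 0}
    - {"xyz": [0, 0, 0], "spin": 0}
  gripper: 100

```text
time: 1.35
tool_pos: [165.0, 498.4, 188.4]
tcp_rot: [-3.142, 0.0, 2.153]
contact_force: [-0.3, -0.2, 0.1]
grip_width: 91.5
finger_force: 0.0
```

```bash
cat >> h.py <<'E'
def plan(*pts):
    "total shift in tool units (80 mm) from the measured pose through the world points"
    o=bot.get_obs(); r=R.from_euler('xyz',o['tcp_rot']).as_matrix(); p=np.array(o['tool_pos'])
    print("t",round(o['time'],2),"tcp",p.round(1),"rot",np.round(o['tcp_rot'],4),"F",np.round(o['contact_force'],1),"w",round(o['grip_width'],1),"ff",np.round(o['finger_force'],1))
    for q in pts:
        d=r.T@(np.array(q,float)-p)/80; print(q,"->",d.round(3)); p=np.array(q,float)
E
python3 -c "
from h import *
plan((518.5,-229.5,188),(518.5,-229.5,106))
print(bot.get_obs()['joint_positions'])"
```

```text
t 1.35 tcp [165.  498.4 188.4] rot [-3.1415  0.      2.1526] F [-0.3 -0.2  0.1] w 91.5 ff 0.0
(518.5, -229.5, 188) -> [-1.003e+01 -1.308e+00  5.000e-03]
(518.5, -229.5, 106) -> [0.    0.    1.025]
[ 1.10501323e+00  3.42096195e-01  1.52419311e+00 -1.37790238e-05
  1.27537831e+00  5.23260391e-01]
```

>>> jog_arm:
  targets:
    - {"xyz": [-0.3, -0.04, 0]}
    - {"xyz": [-0.55, -0.07, 0]}
    - {"xyz": [-0.6, -0.08, 0]}
    - {"xyz": [-0.6, -0.08, 0]}
    - {"xyz": [-0.6, -0.08, 0]}
    - {"xyz": [-0.6, -0.08, 0]}
    - {"xyz": [-0.6, -0.08, 0]}
    - {"xyz": [-0.6, -0.08, 0]}
    - {"xyz": [-0.6, -0.08, 0]}
    - {"xyz": [-0.6, -0.08, 0]}

```text
invalid input
```

>>> jog_arm:
  targets:
    - {"xyz": [-0.6, -0.08, 0]}
    - {"xyz": [-0.6, -0.08, 0]}
    - {"xyz": [-0.6, -0.08, 0]}
    - {"xyz": [-0.6, -0.08, 0]}
    - {"xyz": [-0.6, -0.08, 0]}
    - {"xyz": [-0.6, -0.08, 0]}
    - {"xyz": [-0.48, -0.06, 0]}
    - {"xyz": [-0.3, -0.04, 0]}
    - {"xyz": [0, 0, 0]}
    - {"xyz": [0, 0, 0]}

```text
invalid input
```

```bash
python3 - <<'E'
from h import *
plan((518.5,-229.5,106))
t=bot.capture("top");s=bot.capture("side")
k=3
a=cv2.resize(t[170:300,350:480],None,fx=k,fy=k);b=cv2.resize(s[240:390,340:474],None,fx=k,fy=k)
W=np.zeros((450,800,3),np.uint8);W[:390,:390]=a;W[:450,395:395+402]=b[:450]
cv2.imwrite("pics/c2.png",cv2.convertScaleAbs(W,alpha=1.5,beta=15))
E
```

```text
t 1.35 tcp [165.  498.4 188.4] rot [-3.1415  0.      2.1526] F [-0.3 -0.2  0.1] w 91.5 ff 0.0
(518.5, -229.5, 106) -> [-10.03   -1.308   1.03 ]
```

View pics/c2.png

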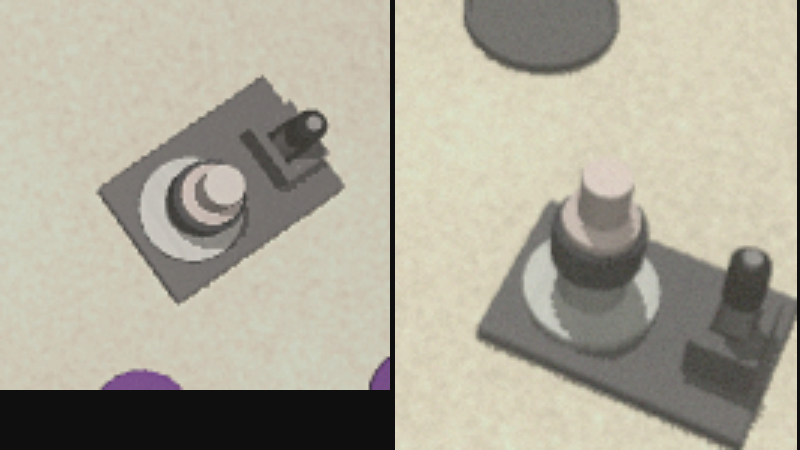

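The picture shows the carrier untouched and no gripper over it: both calls were refused because every row needs "spin". I'll repeat them with it.

>>> jog_arm:
  targets:
    - {"xyz": [-0.3, -0.04, 0], "spin": 0}
    - {"xyz": [-0.55, -0.07, 0], "spin": 0}
    - {"xyz": [-0.6, -0.08, 0], "spin": 0}
    - {"xyz": [-0.6, -0.08, 0], "spin": 0}
    - {"xyz": [-0.6, -0.08, 0], "spin": 0}
    - {"xyz": [-0.6, -0.08, 0], "spin": 0}
    - {"xyz": [-0.6, -0.08, 0], "spin": 0}
    - {"xyz": [-0.6, -0.08, 0], "spin": 0}
    - {"xyz": [-0.6, -0.08, 0], "spin": 0}
    - {"xyz": [-0.6, -0.08, 0], "spin": 0}

```text
time: 2.7
tool_pos: [363.6, 86.1, 188.7]
tcp_rot: [3.141, 0.0, 2.152]
contact_force: [1.2, 0.1, -0.3]
grip_width: 92.2
finger_force: 0.0
```

>>> jog_arm:
  targets:
    - {"xyz": [-0.6, -0.08, 0], "spin": 0}
    - {"xyz": [-0.6, -0.08, 0], "spin": 0}
    - {"xyz": [-0.6, -0.08, 0], "spin": 0}
    - {"xyz": [-0.6, -0.08, 0], "spin": 0}
    - {"xyz": [-0.6, -0.08, 0], "spin": 0}
    - {"xyz": [-0.6, -0.08, 0], "spin": 0}
    - {"xyz": [-0.48, -0.06, 0], "spin": 0}
    - {"xyz": [-0.3, -0.04, 0], "spin": 0}
    - {"xyz": [0, 0, 0], "spin": 0}
    - {"xyz": [0, 0, 0], "spin": 0}

```text
time: 3.95
tool_pos: [516.1, -230.0, 188.2]
tcp_rot: [-3.142, -0.001, 2.152]
contact_force: [0.1, 0.5, 0.0]
grip_width: 91.8
finger_force: 0.0
```

```bash
python3 - <<'E'
from h import *
plan((518.5,-229.5,106))
t=bot.capture("top");s=bot.capture("side")
k=3
a=cv2.resize(t[170:300,350:480],None,fx=k,fy=k);b=cv2.resize(s[240:390,340:474],None,fx=k,fy=k)
W=np.zeros((450,800,3),np.uint8);W[:390,:390]=a;W[:450,395:395+402]=b[:450]
cv2.imwrite("pics/c3.png",cv2.convertScaleAbs(W,alpha=1.5,beta=15))
E
```

```text
t 3.95 tcp [ 516.1 -230.   188.2] rot [-3.1415e+00 -1.0000e-03  2.1521e+00] F [0.1 0.5 0. ] w 91.8 ff 0.0
(518.5, -229.5, 106) -> [-0.013  0.029  1.028]
```

View pics/c3.png

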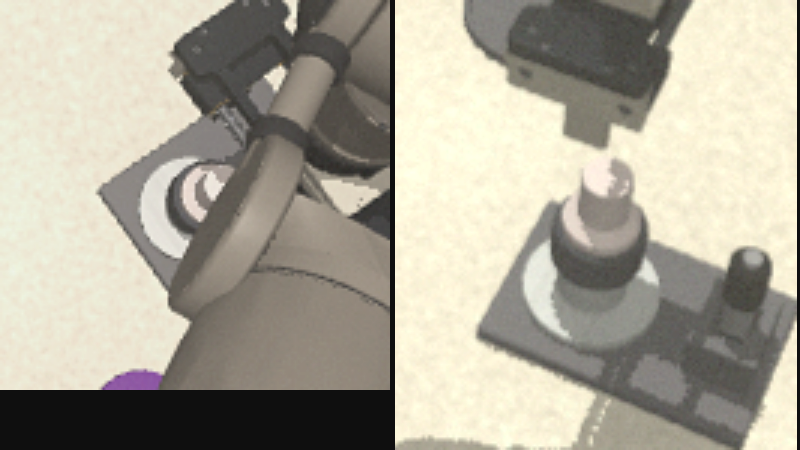

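The gripper hangs over the bell (side crop near (600,170)) with the fingers either side of it and clear of the probe. Descend, grip and lift.

>>> jog_arm:
  targets:
    - {"xyz": [-0.013, 0.029, 0.1], "spin": 0}
    - {"xyz": [0, 0, 0.15], "spin": 0}
    - {"xyz": [0, 0, 0.15], "spin": 0}
    - {"xyz": [0, 0, 0.15], "spin": 0}
    - {"xyz": [0, 0, 0.15], "spin": 0}
    - {"xyz": [0, 0, 0.15], "spin": 0}
    - {"xyz": [0, 0, 0.1], "spin": 0}
    - {"xyz": [0, 0, 0.05], "spin": 0}
    - {"xyz": [0, 0, 0.03], "spin": 0}
    - {"xyz": [0, 0, 0], "spin": 0}

```text
time: 5.3
tool_pos: [519.1, -230.4, 106.1]
tcp_rot: [3.141, 0.0, 2.152]
contact_force: [-1.1, 1.1, -0.1]
grip_width: 91.7
finger_force: 0.0
```

>>> jog_arm:
  targets:
    - {"xyz": [0, 0, 0], "spin": 0}
    - {"xyz": [0, 0, 0], "spin": 0}
    - {"xyz": [0, 0, 0], "spin": 0}
    - {"xyz": [0, 0, 0], "spin": 0}
    - {"xyz": [0, 0, 0], "spin": 0}
    - {"xyz": [0, 0, 0], "spin": 0}
    - {"xyz": [0, 0, 0], "spin": 0}
    - {"xyz": [0, 0, 0], "spin": 0}
    - {"xyz": [0, 0, 0], "spin": 0}
    - {"xyz": [0, 0, 0], "spin": 0}
  gripper: 0

```text
time: 6.55
tool_pos: [519.0, -230.3, 106.0]
tcp_rot: [3.142, -0.0, 2.152]
contact_force: [0.3, -0.6, -0.5]
grip_width: 0.6
finger_force: 0.0
```

```bash
python3 -c "
from h import *
plan((518.5,-229.5,170),(461.9,25.2,170),(461.9,25.2,26))"
```

```text
t 6.55 tcp [ 519.  -230.3  106. ] rot [ 3.1415e+00 -1.0000e-04  2.1518e+00] F [ 0.3 -0.6 -0.5] w 0.6 ff 0.0
(518.5, -229.5, 170) -> [ 0.012  0.    -0.8  ]
(461.9, 25.2, 170) -> [3.05  1.156 0.   ]
(461.9, 25.2, 26) -> [-0.  -0.   1.8]
```

The fingers closed fully without meeting the bell, so I'll look.

```bash
python3 - <<'E'
from h import *
t=bot.capture("top");s=bot.capture("side")
k=3
a=cv2.resize(t[170:300,350:480],None,fx=k,fy=k);b=cv2.resize(s[240:390,340:474],None,fx=k,fy=k)
W=np.zeros((450,800,3),np.uint8);W[:390,:390]=a;W[:450,395:395+402]=b[:450]
cv2.imwrite("pics/c4.png",cv2.convertScaleAbs(W,alpha=1.5,beta=15))
print(proj("side",bot.get_obs()['tool_pos']))
E
```

```text
[411.13362549 309.73660794]
```

View pics/c4.png

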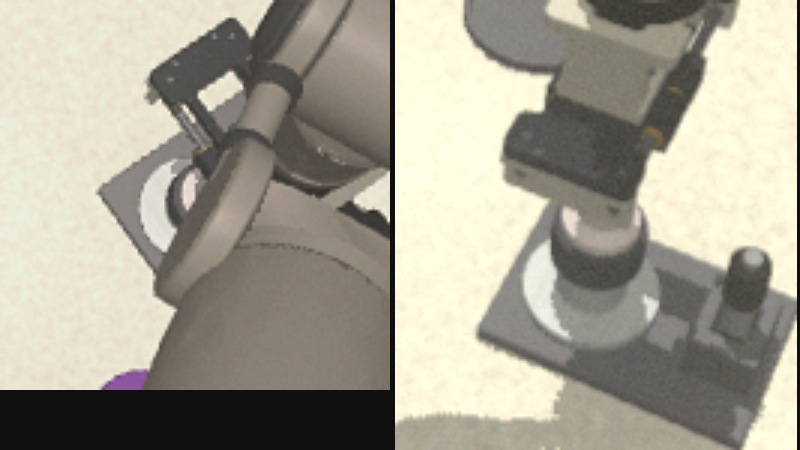

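```bash
python3 - <<'E'
from h import *
o=bot.get_obs(); r=R.from_euler('xyz',o['tcp_rot']).as_matrix(); p=np.array([516.1,-230,188.2])
for w in(-46,0,46): print("c3 tip",w,proj("side",p+r[:,1]*w),proj("top",p+r[:,1]*w))
s=bot.capture("side"); x,y,k=355,225,8
im=cv2.resize(s[y:y+75,x:x+100],None,fx=k,fy=k,interpolation=cv2.INTER_CUBIC)
im=cv2.convertScaleAbs(im,alpha=1.7,beta=20)
# small inset: same area before the descent
cv2.imwrite("pics/c5.png",im)
E
```

```text
c3 tip -46 [404.23489195 300.10431951] [444.14113582 245.86740737]
c3 tip 0 [414.252091   281.58351377] [431.45301263 228.60229664]
c3 tip 46 [423.71400692 264.08937138] [418.89116593 211.50901412]
```

View pics/c5.png

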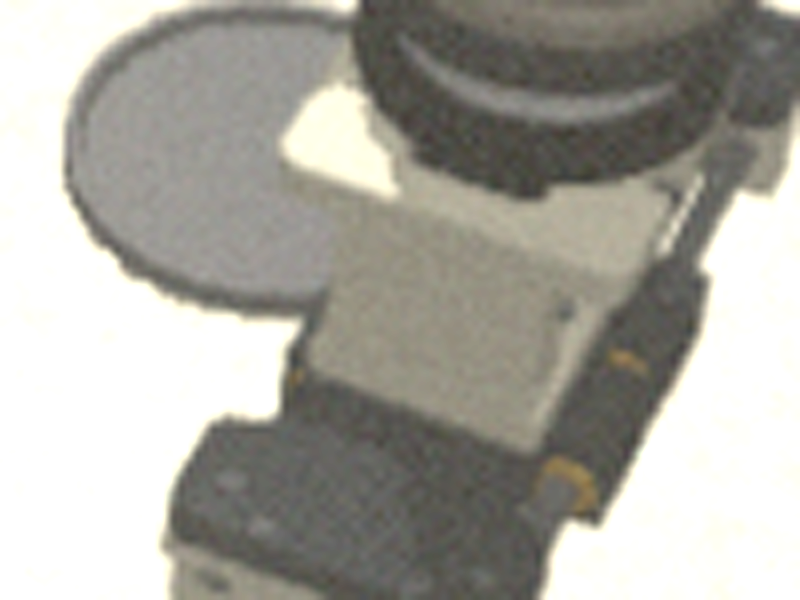

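That crop sat too high: it shows the gripper body, with the dish at left, and not the fingertips. I'll put the fingertip region before and after closing side by side, with the predicted tip marked.

```bash
python3 - <<'E'
from h import *
o=bot.get_obs(); r=R.from_euler('xyz',o['tcp_rot']).as_matrix(); p=np.array(o['tool_pos'])
s=bot.capture("side"); x,y=370,270
b=cv2.convertScaleAbs(cv2.resize(s[y:y+70,x:x+75],None,fx=6,fy=6,interpolation=cv2.INTER_CUBIC)[:, :395],alpha=1.5,beta=15)
c3=cv2.imread("pics/c3.png")[:, 395:797]
a=cv2.resize(c3[90-30:90+180-30,90:90+200],None,fx=2,fy=2,interpolation=cv2.INTER_CUBIC)
for z in(0,40,80):
    q=(proj("side",p+[0,0,z])-[x,y])*6; cv2.circle(b,(int(q[0]),int(q[1])),3,(0,0,255),-1)
p3=np.array([516.1,-230,188.2])
for w in(-46,0,46):
    q=((proj("side",p3+r[:,1]*w)-[340,240])*3-[90,60])*2; cv2.circle(a,(int(q[0]),int(q[1])),3,(0,0,255),-1)
W=np.zeros((430,800,3),np.uint8);W[:360,:400]=a;W[:420,405:800]=b[:420,:395]
cv2.imwrite("pics/c6.png",W)
E
```

```text
(no output)
```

View pics/c6.png

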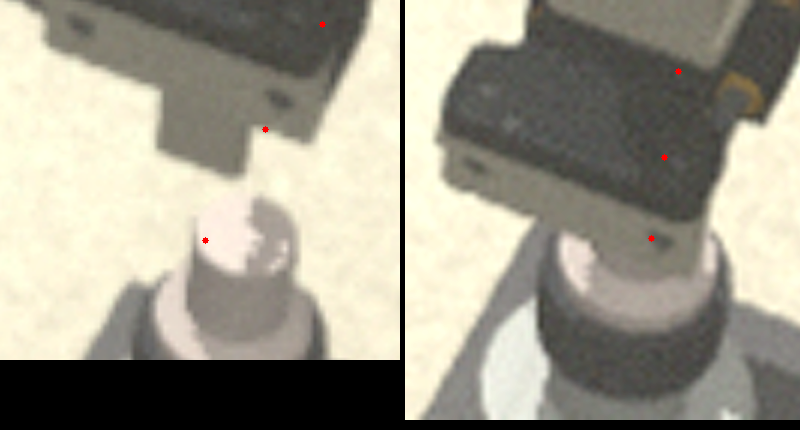

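Left (before the descent): the front fingertip ends at about (205,168), 12 px above the predicted point at (205,240). Right: the bell neck is free below the gripper. The real fingertips seem to be roughly 35 mm above the reported TCP, so they closed above the bell. I'll rise, open and measure that.

>>> jog_arm:
  targets:
    - {"xyz": [0, 0, -0.2], "spin": 0}
    - {"xyz": [0, 0, -0.3], "spin": 0}
    - {"xyz": [0, 0, -0.3], "spin": 0}
    - {"xyz": [0, 0, -0.2], "spin": 0}
    - {"xyz": [0, 0, 0], "spin": 0}
    - {"xyz": [0, 0, 0], "spin": 0}
    - {"xyz": [0, 0, 0], "spin": 0}
    - {"xyz": [0, 0, 0], "spin": 0}
    - {"xyz": [0, 0, 0], "spin": 0}
    - {"xyz": [0, 0, 0], "spin": 0}

```text
time: 8.0
tool_pos: [519.0, -230.3, 185.9]
tcp_rot: [-3.142, -0.0, 2.152]
contact_force: [-0.2, -0.3, -0.5]
grip_width: 0.3
finger_force: 0.0
```

```bash
python3 - <<'E'
from h import *
o=bot.get_obs(); r=R.from_euler('xyz',o['tcp_rot']).as_matrix(); p=np.array(o['tool_pos']); print(p)
def view(n,img,p,r,W,H,k,dx,dy):
    c=proj(n,p); x,y=max(0,int(c[0]-W//2+dx)),max(0,int(c[1]-H//2+dy))
    im=cv2.convertScaleAbs(cv2.resize(img[y:y+H,x:x+W],None,fx=k,fy=k,interpolation=cv2.INTER_CUBIC),alpha=1.5,beta=15)
    for w in((-46,0,46) if n+str(k)=="side7" else (0,)):
      for z in(0,40):
        q=(proj(n,p+r[:,1]*w+[0,0,z])-[x,y])*k; cv2.circle(im,(int(q[0]),int(q[1])),3,(0,0,255) if z==0 else (0,255,0),-1)
    print(n,x,y); return im
a=view("side",bot.capture("side"),p,r,66,80,6,0,-8)
r0=R.from_euler('xyz',[-3.1402,0,2.8218]).as_matrix()
b=view("side",cv2.imread("pics/side0.png"),np.array([165,498.4,188.4]),r0,56,80,7,0,-5)
W=np.zeros((560,800,3),np.uint8);W[:a.shape[0],:a.shape[1]]=a;W[:b.shape[0],400:400+b.shape[1]]=b
cv2.imwrite("pics/c7.png",W)
E
```

```text
[ 518.97940242 -230.29643247  185.85513057]
side 382 233
side 80 84
```

View pics/c7.png

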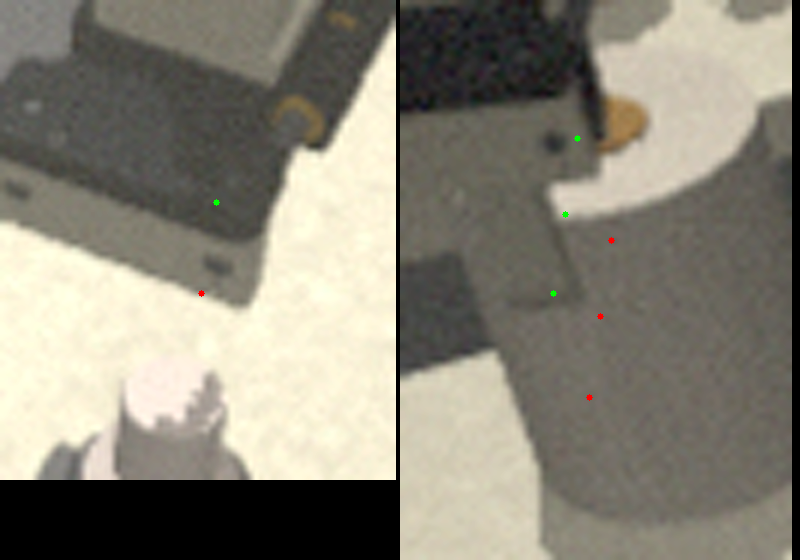

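The picture confirms it. At right, from the start pose, the front fingertip ends at (540,300), level with the green mark 40 mm above the reported TCP. At left the closed fingers end well above the bell. So the tips sit 37–49 mm higher than reported, and the sideways position agrees. Place heights will be taken as the pick height minus the known height difference, which cancels this offset. Opening, and descending to a reported z of 66.

>>> jog_arm:
  targets:
    - {"xyz": [0, 0, 0], "spin": 0}
    - {"xyz": [0, 0, 0], "spin": 0}
    - {"xyz": [0, 0, 0], "spin": 0}
    - {"xyz": [0, 0, 0], "spin": 0}
    - {"xyz": [0, 0, 0], "spin": 0}
    - {"xyz": [0, 0, 0.1], "spin": 0}
    - {"xyz": [0, 0, 0.2], "spin": 0}
    - {"xyz": [0, 0, 0.25], "spin": 0}
    - {"xyz": [0, 0, 0.25], "spin": 0}
    - {"xyz": [0, 0, 0.2], "spin": 0}
  gripper: 100

```text
time: 9.3
tool_pos: [518.6, -230.1, 104.6]
tcp_rot: [-3.141, -0.001, 2.152]
contact_force: [-0.3, -0.3, -0.2]
grip_width: 90.6
finger_force: 0.0
```

>>> jog_arm:
  targets:
    - {"xyz": [0, 0, 0.1], "spin": 0}
    - {"xyz": [0, 0, 0.1], "spin": 0}
    - {"xyz": [0, 0, 0.1], "spin": 0}
    - {"xyz": [0, 0, 0.08], "spin": 0}
    - {"xyz": [0, 0, 0.05], "spin": 0}
    - {"xyz": [0, 0, 0.03], "spin": 0}
    - {"xyz": [0, 0, 0.02], "spin": 0}
    - {"xyz": [0, 0, 0.02], "spin": 0}
    - {"xyz": [0, 0, 0], "spin": 0}
    - {"xyz": [0, 0, 0], "spin": 0}

```text
time: 10.55
tool_pos: [519.1, -230.4, 66.1]
tcp_rot: [3.141, 0.0, 2.152]
contact_force: [-0.5, 0.6, 0.4]
grip_width: 91.9
finger_force: 0.0
```

>>> jog_arm:
  targets:
    - {"xyz": [0, 0, 0], "spin": 0}
    - {"xyz": [0, 0, 0], "spin": 0}
    - {"xyz": [0, 0, 0], "spin": 0}
    - {"xyz": [0, 0, 0], "spin": 0}
    - {"xyz": [0, 0, 0], "spin": 0}
    - {"xyz": [0, 0, 0], "spin": 0}
    - {"xyz": [0, 0, 0], "spin": 0}
    - {"xyz": [0, 0, 0], "spin": 0}
    - {"xyz": [0, 0, 0], "spin": 0}
    - {"xyz": [0, 0, 0], "spin": 0}
  gripper: 0

```text
time: 11.8
tool_pos: [519.0, -230.3, 66.0]
tcp_rot: [3.141, -0.0, 2.152]
contact_force: [-0.4, -0.3, 0.2]
grip_width: 30.9
finger_force: 30.0
```

>>> jog_arm:
  targets:
    - {"xyz": [0, 0, -0.05], "spin": 0}
    - {"xyz": [0, 0, -0.1], "spin": 0}
    - {"xyz": [0, 0, -0.15], "spin": 0}
    - {"xyz": [0, 0, -0.15], "spin": 0}
    - {"xyz": [0, 0, -0.05], "spin": 0}
    - {"xyz": [0.15, 0.06, 0], "spin": 0}
    - {"xyz": [0.3, 0.11, 0], "spin": 0}
    - {"xyz": [0.4, 0.15, 0], "spin": 0}
    - {"xyz": [0.4, 0.15, 0], "spin": 0}
    - {"xyz": [0.4, 0.15, 0], "spin": 0}

```text
time: 13.05
tool_pos: [486.9, -90.8, 105.6]
tcp_rot: [-3.141, -0.001, 2.152]
contact_force: [-0.3, 0.3, 0.3]
grip_width: 30.8
finger_force: 30.0
```

>>> jog_arm:
  targets:
    - {"xyz": [0.4, 0.15, 0], "spin": 0}
    - {"xyz": [0.4, 0.15, 0], "spin": 0}
    - {"xyz": [0.3, 0.12, 0.1], "spin": 0}
    - {"xyz": [0.2, 0.08, 0.15], "spin": 0}
    - {"xyz": [0.106, 0.037, 0.25], "spin": 0}
    - {"xyz": [0, 0, 0.3], "spin": 0}
    - {"xyz": [0, 0, 0.3], "spin": 0}
    - {"xyz": [0, 0, 0.15], "spin": 0}
    - {"xyz": [0, 0, 0.08], "spin": 0}
    - {"xyz": [0, 0, 0.03], "spin": 0}

```text
time: 14.3
tool_pos: [462.4, 24.8, -2.8]
tcp_rot: [3.141, 0.0, 2.152]
contact_force: [0.0, -0.1, 0.1]
grip_width: 30.6
finger_force: 30.0
```

```bash
python3 - <<'E'
from h import *
plan((462.2,24.8,-16))
s=bot.capture("side"); t=bot.capture("top")
W=np.zeros((420,800,3),np.uint8)
W[:420,:400]=cv2.resize(s[195:300,275:375],None,fx=4,fy=4,interpolation=cv2.INTER_CUBIC)
W[:400,400:800]=cv2.resize(t[215:315,265:365],None,fx=4,fy=4,interpolation=cv2.INTER_CUBIC)
cv2.imwrite("pics/c8.png",cv2.convertScaleAbs(W,alpha=1.5,beta=15))
E
```

```text
t 14.3 tcp [462.4  24.8  -2.8] rot [3.1414e+00 1.0000e-04 2.1516e+00] F [ 0.  -0.1  0.1] w 30.6 ff 30.0
(462.2, 24.8, -16) -> [ 0.001 -0.002  0.165]
```

View pics/c8.png

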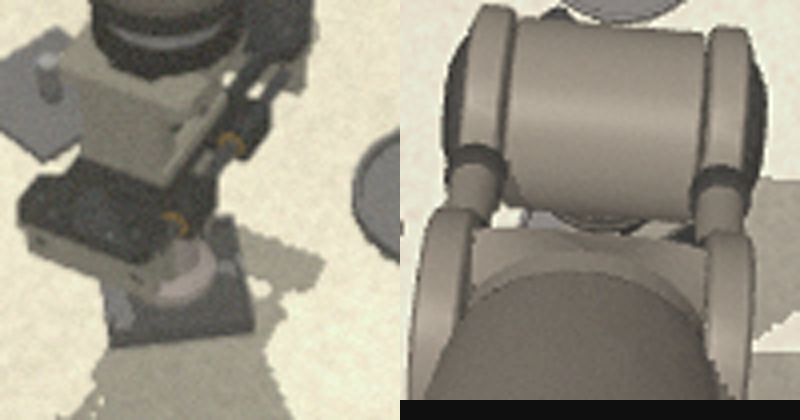

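The side crop shows the bell held upright, hovering at (185,265) over the tray centred at about (180,280). Lowering gently.

>>> jog_arm:
  targets:
    - {"xyz": [0, 0, 0.04], "spin": 0}
    - {"xyz": [0, 0, 0.04], "spin": 0}
    - {"xyz": [0, 0, 0.03], "spin": 0}
    - {"xyz": [0, 0, 0.015], "spin": 0}
    - {"xyz": [0, 0, 0.01], "spin": 0}
    - {"xyz": [0, 0, 0.01], "spin": 0}
    - {"xyz": [0, 0, 0.005], "spin": 0}
    - {"xyz": [0, 0, 0.005], "spin": 0}
    - {"xyz": [0, 0, 0.005], "spin": 0}
    - {"xyz": [0, 0, 0], "spin": 0}

```text
time: 15.65
tool_pos: [462.2, 24.9, -15.6]
tcp_rot: [3.142, -0.0, 2.152]
contact_force: [-0.2, 1.1, -0.7]
grip_width: 30.7
finger_force: 30.0
```

>>> jog_arm:
  targets:
    - {"xyz": [0, 0, 0.005], "spin": 0}
    - {"xyz": [0, 0, 0.005], "spin": 0}
    - {"xyz": [0, 0, 0.005], "spin": 0}
    - {"xyz": [0, 0, 0], "spin": 0}
    - {"xyz": [0, 0, 0], "spin": 0}
    - {"xyz": [0, 0, 0], "spin": 0}
    - {"xyz": [0, 0, 0], "spin": 0}
    - {"xyz": [0, 0, 0], "spin": 0}
    - {"xyz": [0, 0, 0], "spin": 0}
    - {"xyz": [0, 0, 0], "spin": 0}

```text
time: 16.9
tool_pos: [462.3, 24.8, -16.1]
tcp_rot: [3.141, 0.0, 2.152]
contact_force: [-2.5, 0.5, 9.2]
grip_width: 30.8
finger_force: 30.0
```

The bell touched down at reported z -16, which matches the expected 82 mm drop. Release, rise and go back for the ring.

>>> jog_arm:
  targets:
    - {"xyz": [0, 0, 0], "spin": 0}
    - {"xyz": [0, 0, 0], "spin": 0}
    - {"xyz": [0, 0, 0], "spin": 0}
    - {"xyz": [0, 0, 0], "spin": 0}
    - {"xyz": [0, 0, -0.05], "spin": 0}
    - {"xyz": [0, 0, -0.15], "spin": 0}
    - {"xyz": [0, 0, -0.25], "spin": 0}
    - {"xyz": [0, 0, -0.3], "spin": 0}
    - {"xyz": [0, 0, -0.3], "spin": 0}
    - {"xyz": [0, 0, -0.15], "spin": 0}
  gripper: 100

```text
time: 18.15
tool_pos: [462.9, 24.8, 81.1]
tcp_rot: [3.139, 0.002, 2.152]
contact_force: [-0.4, -0.3, -0.3]
grip_width: 92.0
finger_force: 0.0
```

>>> jog_arm:
  targets:
    - {"xyz": [-0.2, -0.08, 0], "spin": 0}
    - {"xyz": [-0.4, -0.15, 0], "spin": 0}
    - {"xyz": [-0.5, -0.19, 0], "spin": 0}
    - {"xyz": [-0.5, -0.19, 0], "spin": 0}
    - {"xyz": [-0.5, -0.19, 0], "spin": 0}
    - {"xyz": [-0.5, -0.19, 0], "spin": 0}
    - {"xyz": [-0.3, -0.11, 0], "spin": 0}
    - {"xyz": [-0.143, -0.058, 0], "spin": 0}
    - {"xyz": [0, 0, 0], "spin": 0}
    - {"xyz": [0, 0, 0], "spin": 0}

```text
time: 19.4
tool_pos: [517.9, -228.5, 78.9]
tcp_rot: [-3.141, -0.001, 2.152]
contact_force: [-0.1, 0.5, -0.7]
grip_width: 91.6
finger_force: 0.0
```

```bash
python3 - <<'E'
from h import *
plan((518.5,-229.8,21))
s=bot.capture("side"); cv2.imwrite("pics/raw9.png",s)
W=np.zeros((480,800,3),np.uint8)
W[:420,:400]=cv2.resize(s[195:300,275:375],None,fx=4,fy=4,interpolation=cv2.INTER_CUBIC)
W[:480,400:800]=cv2.resize(s[250:370,360:460],None,fx=4,fy=4,interpolation=cv2.INTER_CUBIC)
cv2.imwrite("pics/c9.png",cv2.convertScaleAbs(W,alpha=1.5,beta=15))
E
```

```text
t 19.4 tcp [ 517.9 -228.5   78.9] rot [-3.1414e+00 -1.2000e-03  2.1524e+00] F [-0.1  0.5 -0.7] w 91.6 ff 0.0
(518.5, -229.8, 21) -> [-0.018 -0.003  0.723]
```

View pics/c9.png

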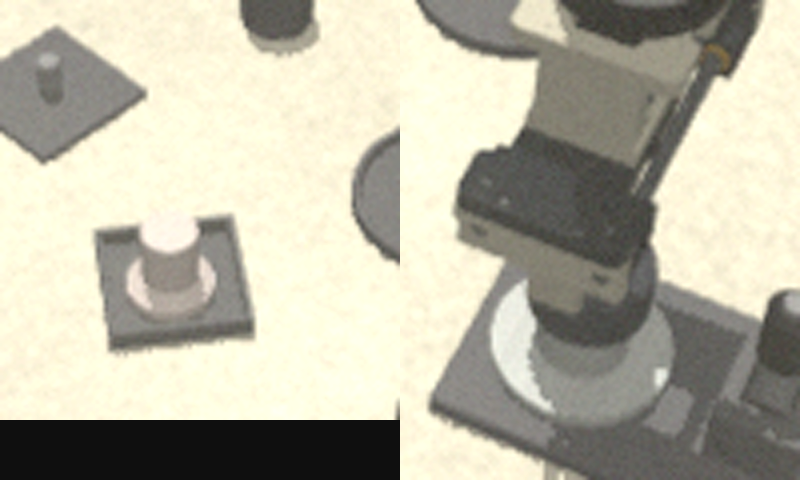

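The bell stands upright and centred in the tray (170,270). The ring is still on the boss, with the open fingers around it. Descend and grip.

>>> jog_arm:
  targets:
    - {"xyz": [-0.018, -0.003, 0.08], "spin": 0}
    - {"xyz": [0, 0, 0.12], "spin": 0}
    - {"xyz": [0, 0, 0.12], "spin": 0}
    - {"xyz": [0, 0, 0.12], "spin": 0}
    - {"xyz": [0, 0, 0.1], "spin": 0}
    - {"xyz": [0, 0, 0.08], "spin": 0}
    - {"xyz": [0, 0, 0.06], "spin": 0}
    - {"xyz": [0, 0, 0.03], "spin": 0}
    - {"xyz": [0, 0, 0.013], "spin": 0}
    - {"xyz": [0, 0, 0], "spin": 0}

```text
time: 20.7
tool_pos: [519.1, -230.9, 21.5]
tcp_rot: [3.141, 0.0, 2.152]
contact_force: [-0.1, -0.1, 0.8]
grip_width: 92.2
finger_force: 0.0
```

>>> jog_arm:
  targets:
    - {"xyz": [0, 0, 0], "spin": 0}
    - {"xyz": [0, 0, 0], "spin": 0}
    - {"xyz": [0, 0, 0], "spin": 0}
    - {"xyz": [0, 0, 0], "spin": 0}
    - {"xyz": [0, 0, 0], "spin": 0}
    - {"xyz": [0, 0, 0], "spin": 0}
    - {"xyz": [0, 0, 0], "spin": 0}
    - {"xyz": [0, 0, 0], "spin": 0}
    - {"xyz": [0, 0, 0], "spin": 0}
    - {"xyz": [0, 0, 0], "spin": 0}
  gripper: 0

```text
time: 21.95
tool_pos: [519.1, -230.8, 21.4]
tcp_rot: [3.141, 0.0, 2.152]
contact_force: [1.2, 0.8, 0.3]
grip_width: 58.1
finger_force: 30.0
```

```bash
python3 -c "
from h import *
o=bot.get_obs();z=o['tool_pos'][2]
plan((*o['tool_pos'][:2],z+40),(472,199.5,z+40),(472,199.5,z-50+5))"
```

```text
t 21.95 tcp [ 519.1 -230.8   21.4] rot [3.1413e+00 2.0000e-04 2.1518e+00] F [1.2 0.8 0.3] w 58.1 ff 30.0
(np.float64(519.1028296648971), np.float64(-230.82291715046406), np.float64(61.427059784388064)) -> [-0.   0.  -0.5]
(472, 199.5, np.float64(61.427059784388064)) -> [ 4.82  2.46 -0.  ]
(472, 199.5, np.float64(-23.572940215611933)) -> [ 0.    -0.     1.062]
```

>>> jog_arm:
  targets:
    - {"xyz": [0, 0, -0.05], "spin": 0}
    - {"xyz": [0, 0, -0.15], "spin": 0}
    - {"xyz": [0, 0, -0.15], "spin": 0}
    - {"xyz": [0, 0, -0.1], "spin": 0}
    - {"xyz": [0.1, 0.05, -0.05], "spin": 0}
    - {"xyz": [0.25, 0.13, 0], "spin": 0}
    - {"xyz": [0.4, 0.2, 0], "spin": 0}
    - {"xyz": [0.5, 0.26, 0], "spin": 0}
    - {"xyz": [0.5, 0.26, 0], "spin": 0}
    - {"xyz": [0.5, 0.26, 0], "spin": 0}

```text
time: 23.2
tool_pos: [496.4, -26.6, 61.0]
tcp_rot: [-3.141, -0.001, 2.152]
contact_force: [1.2, 0.2, -1.5]
grip_width: 58.3
finger_force: 30.0
```

>>> jog_arm:
  targets:
    - {"xyz": [0.5, 0.26, 0], "spin": 0}
    - {"xyz": [0.5, 0.26, 0], "spin": 0}
    - {"xyz": [0.5, 0.26, 0], "spin": 0}
    - {"xyz": [0.5, 0.26, 0], "spin": 0}
    - {"xyz": [0.35, 0.16, 0], "spin": 0}
    - {"xyz": [0.15, 0.08, 0.1], "spin": 0}
    - {"xyz": [0.07, 0.02, 0.2], "spin": 0}
    - {"xyz": [0, 0, 0.2], "spin": 0}
    - {"xyz": [0, 0, 0.15], "spin": 0}
    - {"xyz": [0, 0, 0.075], "spin": 0}

```text
time: 24.45
tool_pos: [471.2, 199.1, 2.4]
tcp_rot: [-3.14, -0.0, 2.151]
contact_force: [0.2, -0.4, -1.7]
grip_width: 58.2
finger_force: 30.0
```

```bash
python3 - <<'E'
from h import *
plan((471.8,199.5,-28.6))
s=bot.capture("side"); c=proj("side",(472,199.5,20)).astype(int); x,y=c-[40,35]
im=cv2.convertScaleAbs(cv2.resize(s[y:y+60,x:x+80],None,fx=7,fy=7,interpolation=cv2.INTER_CUBIC),alpha=1.5,beta=15)
q=(proj("side",(472,199.5,30))-[x,y])*7;cv2.circle(im,(int(q[0]),int(q[1])),3,(0,0,255),-1)
cv2.imwrite("pics/c10.png",im)
E
```

```text
t 24.45 tcp [471.2 199.1   2.4] rot [-3.1402e+00 -5.0000e-04  2.1514e+00] F [ 0.2 -0.4 -1.7] w 58.2 ff 30.0
(471.8, 199.5, -28.6) -> [-0.     0.009  0.388]
```

View pics/c10.png

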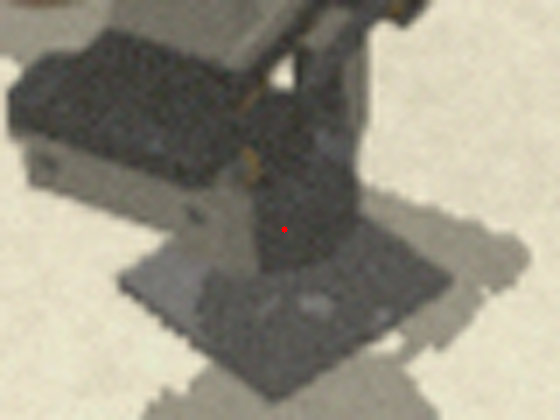

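The ring hangs level over the base, its lower edge around (300,265) and the post hidden beneath it as wanted. Lowering in two steps with a force check.

>>> jog_arm:
  targets:
    - {"xyz": [0, 0.009, 0.02], "spin": 0}
    - {"xyz": [0, 0, 0.02], "spin": 0}
    - {"xyz": [0, 0, 0.02], "spin": 0}
    - {"xyz": [0, 0, 0.02], "spin": 0}
    - {"xyz": [0, 0, 0.02], "spin": 0}
    - {"xyz": [0, 0, 0.02], "spin": 0}
    - {"xyz": [0, 0, 0.02], "spin": 0}
    - {"xyz": [0, 0, 0.02], "spin": 0}
    - {"xyz": [0, 0, 0.02], "spin": 0}
    - {"xyz": [0, 0, 0], "spin": 0}

```text
time: 25.75
tool_pos: [472.3, 199.9, -11.2]
tcp_rot: [-3.141, -0.0, 2.152]
contact_force: [0.7, 0.4, -2.1]
grip_width: 58.1
finger_force: 30.0
```

>>> jog_arm:
  targets:
    - {"xyz": [0, 0, 0.04], "spin": 0}
    - {"xyz": [0, 0, 0.04], "spin": 0}
    - {"xyz": [0, 0, 0.04], "spin": 0}
    - {"xyz": [0, 0, 0.03], "spin": 0}
    - {"xyz": [0, 0, 0.02], "spin": 0}
    - {"xyz": [0, 0, 0.02], "spin": 0}
    - {"xyz": [0, 0, 0.01], "spin": 0}
    - {"xyz": [0, 0, 0.01], "spin": 0}
    - {"xyz": [0, 0, 0.005], "spin": 0}
    - {"xyz": [0, 0, 0], "spin": 0}

```text
time: 27.0
tool_pos: [472.4, 199.9, -28.2]
tcp_rot: [3.141, -0.0, 2.152]
contact_force: [0.2, 0.5, -1.7]
grip_width: 58.5
finger_force: 30.0
```

>>> jog_arm:
  targets:
    - {"xyz": [0, 0, 0.005], "spin": 0}
    - {"xyz": [0, 0, 0.005], "spin": 0}
    - {"xyz": [0, 0, 0.003], "spin": 0}
    - {"xyz": [0, 0, 0], "spin": 0}
    - {"xyz": [0, 0, 0], "spin": 0}
    - {"xyz": [0, 0, 0], "spin": 0}
    - {"xyz": [0, 0, 0], "spin": 0}
    - {"xyz": [0, 0, 0], "spin": 0}
    - {"xyz": [0, 0, 0], "spin": 0}
    - {"xyz": [0, 0, 0], "spin": 0}

```text
time: 28.25
tool_pos: [472.5, 200.0, -28.6]
tcp_rot: [3.141, 0.0, 2.152]
contact_force: [-1.3, 0.1, 5.5]
grip_width: 58.3
finger_force: 30.0
```

>>> jog_arm:
  targets:
    - {"xyz": [0, 0, 0], "spin": 0}
    - {"xyz": [0, 0, 0], "spin": 0}
    - {"xyz": [0, 0, 0], "spin": 0}
    - {"xyz": [0, 0, 0], "spin": 0}
    - {"xyz": [0, 0, -0.05], "spin": 0}
    - {"xyz": [0, 0, -0.15], "spin": 0}
    - {"xyz": [0, 0, -0.3], "spin": 0}
    - {"xyz": [0, 0, -0.3], "spin": 0}
    - {"xyz": [0, 0, -0.3], "spin": 0}
    - {"xyz": [-0.114, -0.067, -0.26], "spin": 0}
  gripper: 100

```text
time: 29.5
tool_pos: [473.2, 189.7, 81.5]
tcp_rot: [3.14, 0.0, 2.153]
contact_force: [0.2, 0.9, -0.3]
grip_width: 91.8
finger_force: 0.0
```

>>> jog_arm:
  targets:
    - {"xyz": [-0.4, -0.2, 0], "spin": 0}
    - {"xyz": [-0.5, -0.26, 0], "spin": 0}
    - {"xyz": [-0.6, -0.31, 0], "spin": 0}
    - {"xyz": [-0.6, -0.31, 0], "spin": 0}
    - {"xyz": [-0.6, -0.31, 0], "spin": 0}
    - {"xyz": [-0.6, -0.31, 0], "spin": 0}
    - {"xyz": [-0.6, -0.31, 0], "spin": 0}
    - {"xyz": [-0.5, -0.24, 0], "spin": 0}
    - {"xyz": [-0.3, -0.15, 0], "spin": 0}
    - {"xyz": [0, 0, 0], "spin": 0}

```text
time: 30.75
tool_pos: [518.9, -232.3, 80.2]
tcp_rot: [3.141, 0.001, 2.149]
contact_force: [0.2, 1.8, 0.7]
grip_width: 91.9
finger_force: 0.0
```

```bash
python3 - <<'E'
from h import *
plan((518.6,-230.3,-10))
s=bot.capture("side"); cv2.imwrite("pics/raw11.png",s)
W=np.zeros((480,800,3),np.uint8)
W[:420,:400]=cv2.resize(s[180:285,260:360],None,fx=4,fy=4,interpolation=cv2.INTER_CUBIC)
W[:480,400:800]=cv2.resize(s[250:370,360:460],None,fx=4,fy=4,interpolation=cv2.INTER_CUBIC)
cv2.imwrite("pics/c11.png",cv2.convertScaleAbs(W,alpha=1.5,beta=15))
E
```

```text
t 30.75 tcp [ 518.9 -232.3   80.2] rot [3.1411e+00 1.2000e-03 2.1491e+00] F [0.2 1.8 0.7] w 91.9 ff 0.0
(518.6, -230.3, -10) -> [0.024 0.01  1.127]
```

View pics/c11.png

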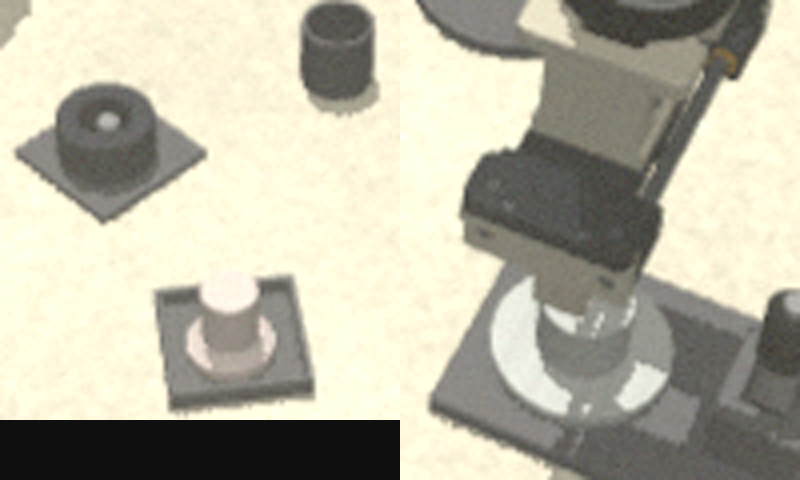

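The ring sits on its base with the post showing in the bore at (105,122), and the bell is in the tray. The flange is bare on the deck, with the fingers around its boss at (585,330). The gripper body's narrow side faces the probe, so it clears it. Descend and grip.

>>> jog_arm:
  targets:
    - {"xyz": [0, 0.01, 0.08], "spin": 0}
    - {"xyz": [0, 0, 0.15], "spin": 0}
    - {"xyz": [0, 0, 0.2], "spin": 0}
    - {"xyz": [0, 0, 0.2], "spin": 0}
    - {"xyz": [0, 0, 0.18], "spin": 0}
    - {"xyz": [0, 0, 0.12], "spin": 0}
    - {"xyz": [0, 0, 0.08], "spin": 0}
    - {"xyz": [0, 0, 0.06], "spin": 0}
    - {"xyz": [0, 0, 0.03], "spin": 0}
    - {"xyz": [0, 0, 0], "spin": 0}

```text
time: 32.05
tool_pos: [519.6, -230.0, -8.4]
tcp_rot: [3.141, 0.0, 2.152]
contact_force: [0.8, 0.3, 0.4]
grip_width: 92.1
finger_force: 0.0
```

>>> jog_arm:
  targets:
    - {"xyz": [0, 0, 0.01], "spin": 0}
    - {"xyz": [0, 0, 0.01], "spin": 0}
    - {"xyz": [0, 0, 0], "spin": 0}
    - {"xyz": [0, 0, 0], "spin": 0}
    - {"xyz": [0, 0, 0], "spin": 0}
    - {"xyz": [0, 0, 0], "spin": 0}
    - {"xyz": [0, 0, 0], "spin": 0}
    - {"xyz": [0, 0, 0], "spin": 0}
    - {"xyz": [0, 0, 0], "spin": 0}
    - {"xyz": [0, 0, 0], "spin": 0}
  gripper: 0

```text
time: 33.3
tool_pos: [519.6, -229.9, -10.0]
tcp_rot: [3.141, 0.0, 2.152]
contact_force: [1.1, 1.4, -0.2]
grip_width: 45.5
finger_force: 30.0
```

```bash
python3 -c "
from h import *
o=bot.get_obs();p=o['tool_pos'];z=p[2]
plan((*p[:2],z+40),(634.2,4.5,z+40),(634.2,4.5,z-8+4))"
```

```text
t 33.3 tcp [ 519.6 -229.9  -10. ] rot [3.1413e+00 1.0000e-04 2.1518e+00] F [ 1.1  1.4 -0.2] w 45.5 ff 30.0
(np.float64(519.6330687138726), np.float64(-229.8933753382783), np.float64(29.967569225016582)) -> [-0.   0.  -0.5]
(634.2, 4.5, np.float64(29.967569225016582)) -> [1.663 2.805 0.   ]
(634.2, 4.5, np.float64(-14.032430774983418)) -> [ 0.   -0.    0.55]
```

>>> jog_arm:
  targets:
    - {"xyz": [0, 0, -0.05], "spin": 0}
    - {"xyz": [0, 0, -0.15], "spin": 0}
    - {"xyz": [0, 0, -0.2], "spin": 0}
    - {"xyz": [0, 0, -0.1], "spin": 0}
    - {"xyz": [0.08, 0.14, 0], "spin": 0}
    - {"xyz": [0.15, 0.25, 0], "spin": 0}
    - {"xyz": [0.2, 0.34, 0], "spin": 0}
    - {"xyz": [0.24, 0.4, 0], "spin": 0}
    - {"xyz": [0.24, 0.4, 0], "spin": 0}
    - {"xyz": [0.24, 0.4, 0], "spin": 0}

```text
time: 34.55
tool_pos: [598.2, -66.1, 29.4]
tcp_rot: [-3.141, -0.001, 2.152]
contact_force: [-0.3, 0.6, -3.2]
grip_width: 45.4
finger_force: 30.0
```

>>> jog_arm:
  targets:
    - {"xyz": [0.2, 0.34, 0], "spin": 0}
    - {"xyz": [0.16, 0.27, 0], "spin": 0}
    - {"xyz": [0.1, 0.17, 0], "spin": 0}
    - {"xyz": [0.053, 0.095, 0], "spin": 0}
    - {"xyz": [0, 0, 0.1], "spin": 0}
    - {"xyz": [0, 0, 0.15], "spin": 0}
    - {"xyz": [0, 0, 0.15], "spin": 0}
    - {"xyz": [0, 0, 0.1], "spin": 0}
    - {"xyz": [0, 0, 0.04], "spin": 0}
    - {"xyz": [0, 0, 0], "spin": 0}

```text
time: 35.8
tool_pos: [634.1, 4.4, -13.4]
tcp_rot: [-3.142, -0.0, 2.152]
contact_force: [0.2, 0.7, -2.6]
grip_width: 45.3
finger_force: 30.0
```

>>> jog_arm:
  targets:
    - {"xyz": [0, 0, 0.01], "spin": 0}
    - {"xyz": [0, 0, 0.01], "spin": 0}
    - {"xyz": [0, 0, 0.01], "spin": 0}
    - {"xyz": [0, 0, 0.01], "spin": 0}
    - {"xyz": [0, 0, 0.01], "spin": 0}
    - {"xyz": [0, 0, 0], "spin": 0}
    - {"xyz": [0, 0, 0], "spin": 0}
    - {"xyz": [0, 0, 0], "spin": 0}
    - {"xyz": [0, 0, 0], "spin": 0}
    - {"xyz": [0, 0, 0], "spin": 0}

```text
time: 37.05
tool_pos: [634.1, 4.5, -17.2]
tcp_rot: [3.141, -0.0, 2.152]
contact_force: [0.1, -0.8, -3.0]
grip_width: 45.6
finger_force: 30.0
```

Still hanging (-3 N), with about 1 mm to go.

>>> jog_arm:
  targets:
    - {"xyz": [0, 0, 0.005], "spin": 0}
    - {"xyz": [0, 0, 0.005], "spin": 0}
    - {"xyz": [0, 0, 0.003], "spin": 0}
    - {"xyz": [0, 0, 0], "spin": 0}
    - {"xyz": [0, 0, 0], "spin": 0}
    - {"xyz": [0, 0, 0], "spin": 0}
    - {"xyz": [0, 0, 0], "spin": 0}
    - {"xyz": [0, 0, 0], "spin": 0}
    - {"xyz": [0, 0, 0], "spin": 0}
    - {"xyz": [0, 0, 0], "spin": 0}

```text
time: 38.3
tool_pos: [634.1, 4.5, -18.1]
tcp_rot: [3.141, 0.0, 2.152]
contact_force: [-3.1, 0.5, 5.9]
grip_width: 45.6
finger_force: 30.0
```

>>> jog_arm:
  targets:
    - {"xyz": [0, 0, 0], "spin": 0}
    - {"xyz": [0, 0, 0], "spin": 0}
    - {"xyz": [0, 0, 0], "spin": 0}
    - {"xyz": [0, 0, 0], "spin": 0}
    - {"xyz": [0, 0, -0.05], "spin": 0}
    - {"xyz": [0, 0, -0.2], "spin": 0}
    - {"xyz": [0, 0, -0.3], "spin": 0}
    - {"xyz": [0, 0, -0.35], "spin": 0}
    - {"xyz": [0, 0, -0.35], "spin": 0}
    - {"xyz": [-0.15, -0.15, -0.2], "spin": 0}
  gripper: 100

```text
time: 39.55
tool_pos: [631.5, -11.9, 100.5]
tcp_rot: [3.139, 0.002, 2.154]
contact_force: [-0.2, 0.3, -1.2]
grip_width: 91.7
finger_force: 0.0
```

>>> jog_arm:
  targets:
    - {"xyz": [-0.3, -0.3, 0], "spin": 0}
    - {"xyz": [-0.4, -0.4, 0], "spin": 0}
    - {"xyz": [-0.4, -0.4, 0], "spin": 0}
    - {"xyz": [-0.4, -0.4, 0], "spin": 0}
    - {"xyz": [-0.4, -0.4, 0], "spin": 0}
    - {"xyz": [-0.4, -0.4, 0], "spin": 0}
    - {"xyz": [-0.25, -0.25, 0], "spin": 0}
    - {"xyz": [-0.136, -0.114, 0], "spin": 0}
    - {"xyz": [0, 0, 0], "spin": 0}
    - {"xyz": [0, 0, 0], "spin": 0}

```text
time: 40.8
tool_pos: [570.6, -307.6, 97.7]
tcp_rot: [3.141, -0.001, 2.153]
contact_force: [-0.6, -0.4, 0.5]
grip_width: 92.1
finger_force: 0.0
```

```bash
python3 - <<'E'
from h import *
plan((570.4,-308.5,38))
s=bot.capture("side"); cv2.imwrite("pics/raw12.png",s)
E
```

```text
t 40.8 tcp [ 570.6 -307.6   97.7] rot [ 3.1413e+00 -6.0000e-04  2.1527e+00] F [-0.6 -0.4  0.5] w 92.1 ff 0.0
(570.4, -308.5, 38) -> [-0.008 -0.008  0.746]
```

>>> jog_arm:
  targets:
    - {"xyz": [-0.008, -0.008, 0.08], "spin": 0}
    - {"xyz": [0, 0, 0.12], "spin": 0}
    - {"xyz": [0, 0, 0.14], "spin": 0}
    - {"xyz": [0, 0, 0.14], "spin": 0}
    - {"xyz": [0, 0, 0.1], "spin": 0}
    - {"xyz": [0, 0, 0.08], "spin": 0}
    - {"xyz": [0, 0, 0.05], "spin": 0}
    - {"xyz": [0, 0, 0.03], "spin": 0}
    - {"xyz": [0, 0, 0], "spin": 0}
    - {"xyz": [0, 0, 0], "spin": 0}

```text
time: 42.1
tool_pos: [570.4, -309.7, 38.8]
tcp_rot: [3.141, 0.0, 2.152]
contact_force: [0.6, -0.9, -0.4]
grip_width: 92.1
finger_force: 0.0
```

>>> jog_arm:
  targets:
    - {"xyz": [0, 0, 0], "spin": 0}
    - {"xyz": [0, 0, 0], "spin": 0}
    - {"xyz": [0, 0, 0], "spin": 0}
    - {"xyz": [0, 0, 0], "spin": 0}
    - {"xyz": [0, 0, 0], "spin": 0}
    - {"xyz": [0, 0, 0], "spin": 0}
    - {"xyz": [0, 0, 0], "spin": 0}
    - {"xyz": [0, 0, 0], "spin": 0}
    - {"xyz": [0, 0, 0], "spin": 0}
    - {"xyz": [0, 0, 0], "spin": 0}
  gripper: 0

```text
time: 43.35
tool_pos: [570.5, -309.6, 38.6]
tcp_rot: [3.141, 0.0, 2.152]
contact_force: [1.3, 1.9, 1.2]
grip_width: 25.1
finger_force: 29.9
```

```bash
python3 -c "
from h import *
plan((570.4,-308.5,38)); o=bot.get_obs(); print(o['moment'])"
```

```text
t 43.35 tcp [ 570.5 -309.6   38.6] rot [3.1412e+00 3.0000e-04 2.1519e+00] F [1.3 1.9 1.2] w 25.1 ff 29.9
(570.4, -308.5, 38) -> [0.012 0.007 0.008]
[ 1.09524737e-01 -3.01066193e-01 -1.85741408e-04]
```

Gripped at 25 mm with little side load. Pulling straight up with small wiggles.

>>> jog_arm:
  targets:
    - {"xyz": [0, 0, -0.015], "spin": 0.2}
    - {"xyz": [0, 0, -0.025], "spin": -0.4}
    - {"xyz": [0, 0, -0.025], "spin": 0.4}
    - {"xyz": [0, 0, -0.03], "spin": -0.4}
    - {"xyz": [0, 0, -0.03], "spin": 0.4}
    - {"xyz": [0, 0, -0.03], "spin": -0.4}
    - {"xyz": [0, 0, -0.03], "spin": 0.4}
    - {"xyz": [0, 0, -0.03], "spin": -0.4}
    - {"xyz": [0, 0, -0.03], "spin": 0.4}
    - {"xyz": [0, 0, -0.03], "spin": -0.2}

```text
time: 44.6
tool_pos: [569.5, -309.2, 59.5]
tcp_rot: [-3.141, -0.002, 2.152]
contact_force: [0.3, -0.3, -4.1]
grip_width: 25.1
finger_force: 29.8
```

>>> jog_arm:
  targets:
    - {"xyz": [0, 0, -0.03], "spin": 0.2}
    - {"xyz": [0, 0, -0.04], "spin": -0.4}
    - {"xyz": [0, 0, -0.04], "spin": 0.4}
    - {"xyz": [0, 0, -0.04], "spin": -0.4}
    - {"xyz": [0, 0, -0.04], "spin": 0.4}
    - {"xyz": [0, 0, -0.04], "spin": -0.2}
    - {"xyz": [0, 0, -0.05], "spin": 0}
    - {"xyz": [0, 0, -0.06], "spin": 0}
    - {"xyz": [0, 0, -0.04], "spin": 0}
    - {"xyz": [0, 0, 0], "spin": 0}

```text
time: 45.85
tool_pos: [570.4, -309.7, 91.2]
tcp_rot: [3.141, 0.001, 2.152]
contact_force: [0.6, -0.3, -0.9]
grip_width: 25.7
finger_force: 29.9
```

```bash
python3 - <<'E'
from h import *
plan((626.2,193.2,98),(626.2,193.2,60))
s=bot.capture("side"); cv2.imwrite("pics/raw13.png",s)
E
```

```text
t 45.85 tcp [ 570.4 -309.7   91.2] rot [3.1413e+00 5.0000e-04 2.1519e+00] F [ 0.6 -0.3 -0.9] w 25.7 ff 29.9
(626.2, 193.2, 98) -> [ 4.872  4.034 -0.086]
(626.2, 193.2, 60) -> [ 0.    -0.     0.475]
```

>>> jog_arm:
  targets:
    - {"xyz": [0, 0, -0.09], "spin": 0}
    - {"xyz": [0.2, 0.166, 0], "spin": 0}
    - {"xyz": [0.4, 0.331, 0], "spin": 0}
    - {"xyz": [0.5, 0.414, 0], "spin": 0}
    - {"xyz": [0.5, 0.414, 0], "spin": 0}
    - {"xyz": [0.5, 0.414, 0], "spin": 0}
    - {"xyz": [0.5, 0.414, 0], "spin": 0}
    - {"xyz": [0.5, 0.414, 0], "spin": 0}
    - {"xyz": [0.5, 0.414, 0], "spin": 0}
    - {"xyz": [0.5, 0.414, 0], "spin": 0}

```text
time: 47.15
tool_pos: [616.6, 116.6, 98.3]
tcp_rot: [3.141, -0.0, 2.152]
contact_force: [0.8, -1.0, -1.4]
grip_width: 25.7
finger_force: 29.9
```

>>> jog_arm:
  targets:
    - {"xyz": [0.4, 0.331, 0], "spin": 0}
    - {"xyz": [0.25, 0.207, 0], "spin": 0}
    - {"xyz": [0.122, 0.101, 0], "spin": 0}
    - {"xyz": [0, 0, 0], "spin": 0}
    - {"xyz": [0, 0, 0.06], "spin": 0}
    - {"xyz": [0, 0, 0.06], "spin": 0}
    - {"xyz": [0, 0, 0.04], "spin": 0}
    - {"xyz": [0, 0, 0], "spin": 0}
    - {"xyz": [0, 0, 0], "spin": 0}
    - {"xyz": [0, 0, 0], "spin": 0}

```text
time: 48.4
tool_pos: [626.2, 193.4, 85.5]
tcp_rot: [3.141, 0.0, 2.152]
contact_force: [0.5, -0.5, -2.3]
grip_width: 25.6
finger_force: 29.9
```

```bash
python3 - <<'E'
from h import *
plan((626.2,193.2,31.6))
s=bot.capture("side"); cv2.imwrite("pics/raw14.png",s)
x,y=310,150
im=cv2.convertScaleAbs(cv2.resize(s[y:y+60,x:x+70],None,fx=6,fy=6,interpolation=cv2.INTER_CUBIC),alpha=1.5,beta=15)
for i in range(60): 
    q=(proj("side",(626.2+23*np.cos(i*.105),193.2+23*np.sin(i*.105),45))-[x,y])*6; cv2.circle(im,(int(q[0]),int(q[1])),1,(0,0,255),-1)
t=cv2.resize(s[200:340,340:475],(380,394),interpolation=cv2.INTER_CUBIC)
W=np.zeros((400,800,3),np.uint8);W[:360,:420]=im;W[:394,420:]=cv2.convertScaleAbs(t,alpha=1.5,beta=15)
cv2.imwrite("pics/c14.png",W)
E
```

```text
t 48.4 tcp [626.2 193.4  85.5] rot [3.1411e+00 1.0000e-04 2.1518e+00] F [ 0.5 -0.5 -2.3] w 25.6 ff 29.9
(626.2, 193.2, 31.6) -> [-0.002 -0.001  0.674]
```

View pics/c14.png

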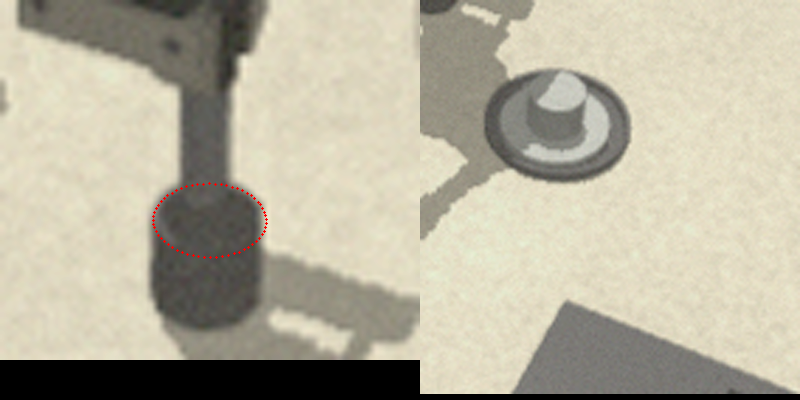

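The flange lies flat in the dish (557,125). The probe hangs straight over the cup mouth: shaft at x=205, rim centre at (206,222). Lowering.

>>> jog_arm:
  targets:
    - {"xyz": [0, 0, 0.03], "spin": 0}
    - {"xyz": [0, 0, 0.03], "spin": 0}
    - {"xyz": [0, 0, 0.03], "spin": 0}
    - {"xyz": [0, 0, 0.03], "spin": 0}
    - {"xyz": [0, 0, 0.03], "spin": 0}
    - {"xyz": [0, 0, 0.03], "spin": 0}
    - {"xyz": [0, 0, 0.03], "spin": 0}
    - {"xyz": [0, 0, 0.03], "spin": 0}
    - {"xyz": [0, 0, 0.03], "spin": 0}
    - {"xyz": [0, 0, 0], "spin": 0}

```text
time: 49.7
tool_pos: [625.9, 193.3, 63.5]
tcp_rot: [-3.141, -0.0, 2.152]
contact_force: [-0.3, -0.2, -1.5]
grip_width: 25.5
finger_force: 29.9
```

>>> jog_arm:
  targets:
    - {"xyz": [0, 0, 0.05], "spin": 0}
    - {"xyz": [0, 0, 0.06], "spin": 0}
    - {"xyz": [0, 0, 0.06], "spin": 0}
    - {"xyz": [0, 0, 0.06], "spin": 0}
    - {"xyz": [0, 0, 0.06], "spin": 0}
    - {"xyz": [0, 0, 0.04], "spin": 0}
    - {"xyz": [0, 0, 0.02], "spin": 0}
    - {"xyz": [0, 0, 0.01], "spin": 0}
    - {"xyz": [0, 0, 0.01], "spin": 0}
    - {"xyz": [0, 0, 0], "spin": 0}

```text
time: 50.95
tool_pos: [626.1, 193.4, 34.2]
tcp_rot: [3.141, 0.0, 2.152]
contact_force: [0.9, 0.1, -1.7]
grip_width: 25.0
finger_force: 29.9
```

>>> jog_arm:
  targets:
    - {"xyz": [0, 0, 0.01], "spin": 0}
    - {"xyz": [0, 0, 0.01], "spin": 0}
    - {"xyz": [0, 0, 0.005], "spin": 0}
    - {"xyz": [0, 0, 0.005], "spin": 0}
    - {"xyz": [0, 0, 0], "spin": 0}
    - {"xyz": [0, 0, 0], "spin": 0}
    - {"xyz": [0, 0, 0], "spin": 0}
    - {"xyz": [0, 0, 0], "spin": 0}
    - {"xyz": [0, 0, 0], "spin": 0}
    - {"xyz": [0, 0, 0], "spin": 0}

```text
time: 52.2
tool_pos: [626.1, 193.3, 31.7]
tcp_rot: [3.142, -0.0, 2.152]
contact_force: [-0.0, -0.6, -1.4]
grip_width: 25.7
finger_force: 29.9
```

>>> jog_arm:
  targets:
    - {"xyz": [0, 0, 0.005], "spin": 0}
    - {"xyz": [0, 0, 0.005], "spin": 0}
    - {"xyz": [0, 0, 0.003], "spin": 0}
    - {"xyz": [0, 0, 0], "spin": 0}
    - {"xyz": [0, 0, 0], "spin": 0}
    - {"xyz": [0, 0, 0], "spin": 0}
    - {"xyz": [0, 0, 0], "spin": 0}
    - {"xyz": [0, 0, 0], "spin": 0}
    - {"xyz": [0, 0, 0], "spin": 0}
    - {"xyz": [0, 0, 0], "spin": 0}

```text
time: 53.45
tool_pos: [626.3, 193.3, 31.6]
tcp_rot: [3.141, 0.0, 2.152]
contact_force: [-1.2, -0.7, 5.4]
grip_width: 25.2
finger_force: 29.9
```

The probe's foot is down (+7 N). Release and rise.

>>> jog_arm:
  targets:
    - {"xyz": [0, 0, 0], "spin": 0}
    - {"xyz": [0, 0, 0], "spin": 0}
    - {"xyz": [0, 0, 0], "spin": 0}
    - {"xyz": [0, 0, 0], "spin": 0}
    - {"xyz": [0, 0, -0.05], "spin": 0}
    - {"xyz": [0, 0, -0.15], "spin": 0}
    - {"xyz": [0, 0, -0.25], "spin": 0}
    - {"xyz": [0, 0, -0.3], "spin": 0}
    - {"xyz": [0, 0, -0.3], "spin": 0}
    - {"xyz": [0, 0, -0.2], "spin": 0}
  gripper: 100

```text
time: 54.7
tool_pos: [626.6, 193.4, 132.9]
tcp_rot: [3.139, 0.001, 2.152]
contact_force: [0.1, -0.4, 0.2]
grip_width: 91.7
finger_force: 0.0
```

>>> jog_arm:
  targets:
    - {"xyz": [-0.2, -0.2, 0], "spin": 0}
    - {"xyz": [-0.4, -0.4, 0], "spin": 0}
    - {"xyz": [-0.4, -0.4, 0], "spin": 0}
    - {"xyz": [-0.4, -0.4, 0], "spin": 0}
    - {"xyz": [-0.3, -0.3, 0], "spin": 0}
    - {"xyz": [-0.15, -0.15, 0], "spin": 0}
    - {"xyz": [0, 0, 0], "spin": 0}
    - {"xyz": [0, 0, 0], "spin": 0}
    - {"xyz": [0, 0, 0], "spin": 0}
    - {"xyz": [0, 0, 0], "spin": 0}

```text
time: 55.95
tool_pos: [583.7, -10.7, 130.6]
tcp_rot: [3.142, -0.0, 2.153]
contact_force: [-0.2, -0.1, -0.9]
grip_width: 91.8
finger_force: 0.0
```

```bash
python3 - <<'E'
from h import *
plan()
s=bot.capture("side"); cv2.imwrite("pics/raw15.png",s); a=cv2.imread("pics/raw9.png")
# check without viewing: where does the head show (dark) around expected head top, and are bottles unchanged vs start
i=cv2.imread("pics/side0.png")
b=(slice(75,185),slice(232,318)); print("bottle diff",cv2.absdiff(i[b],s[b]).mean())
for z in(5,50,100,106): print(z,proj("side",(626.2,193.2,z)).round(1))
g=s.max(2); print(g[145:200:2,326:364:2])
E
```

```text
t 55.95 tcp [583.7 -10.7 130.6] rot [ 3.1416e+00 -2.0000e-04  2.1532e+00] F [-0.2 -0.1 -0.9] w 91.8 ff 0.0
bottle diff 9.225722339675828
5 [344.7 198.9]
50 [345.  185.1]
100 [345.3 169. ]
106 [345.4 167. ]
[[147 147 149 144 146 141 144 147 144 145 144 141 143 139  78  80  83  81
   81]
 [145 145 144 146 144 147 146 145 144 145 147 144 145 143  64  73  86 120
  109]
 [145 143 144 145 146 149 146 145 141 141 142 142 146 147  64  66  65  68
   83]
 [140 142 146 144 148 144 142 145 146 144 143 141 141 147 137 111  77  68
   69]
 [146 148 136 143 144 147 143 146 147 144 141 143 139 140 148 143 143  68
   65]
 [146 146 143 144 149 148 144 147 147 139 143 143 143 146 144 142 144  65
   68]
 [144 142 145 145 148 143 144 142 143 142 140 142 144 141 143 145 144  67
   71]
 [145 144 146 145 145 141 148 148 144 141 142 142 145 144 144 142 132  70
   71]
 [145 144 146 145 143 144 146 146 145 146 143 144 143 144 141 139 132  64
   66]
 [141 148 148 143 142 141 144 143 141 143 143 146 142 143 141 139 136  63
   66]
 [145 146 141 146 145 146 146 148 125 114 134 147 144 141 146 139 134  67
   69]
 [1
[... 674 characters left out ...]
  52  40  45  40  46  44  39  39  39  38  41
   45]
 [140 144 144 146 135  68  47  53  41  43  47  43  43  39  42  43  41  40
   40]
 [142 140 141 143 129  64  47  51  45  35  35  42  43  53  39  45  42  39
   42]
 [141 140 144 143 130  48  69  50  67  51  33  37  36  37  36  40  44  42
   40]
 [142 142 140 146 133  46  47  45  66  71  63  61  52  32  35  34  37  42
   34]
 [147 143 143 147 129  44  48  46  49  69  64  62  69  62  58  49  36  36
   37]
 [143 145 146 146 128  45  44  46  51  70  49  43  70  64  69  72  65  57
   50]
 [147 144 143 141 127  46  48  43  49  66  68  66  67  67  67  71  69  68
   69]
 [144 146 141 140 129  44  44  48  44  61  74  70  71  70  67  69  68  69
   70]]
```

The pixel values show the probe's head upright at columns 340–348 with its stub top at (344.5,165); (345,167) was expected. I'll check the bottles by image registration before handing in.

```bash
python3 - <<'E'
from h import *
i=cv2.imread("pics/side0.png",0)
for n in("raw9","raw11","raw15"):
    s=cv2.imread(f"pics/{n}.png",0)
    for x,y,w,h in((236,92,32,88),(280,80,32,86)):
        r=cv2.matchTemplate(s[y-8:y+h+8,x-8:x+w+8],i[y:y+h,x:x+w],cv2.TM_CCOEFF_NORMED); _,v,_,l=cv2.minMaxLoc(r); print(n,(x,y),round(v,3),(l[0]-8,l[1]-8))
E
```

```text
raw9 (236, 92) 0.641 (0, 1)
raw9 (280, 80) 0.368 (0, 0)
raw11 (236, 92) 0.642 (0, 1)
raw11 (280, 80) 0.369 (0, 0)
raw15 (236, 92) 0.998 (0, 0)
raw15 (280, 80) 0.951 (0, 1)
```

```bash
python3 -c "
from plant import bot
print(bot.close_job())"
```

```text
the job is handed in; nothing more can be done
None
```

The job is handed in at about 56 s: the bell is upright in the tray, the ring is over the post on its base, the flange is flat in the dish, and the probe is standing in the cup, all released. The bottles show no real movement in the last picture (bottle_a's match was within a pixel). The hand-in call gave no verdict.

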